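# Snap a stroke stop onto a hydraulic cylinder's rod and close the rod on it

## Task

Limit the stroke of the hydraulic cylinder on the bench: take the widest of the three aluminium stroke stops and press it, mouth down, onto the bare rod until it has snapped fully home, then push the rod in until the stop is nipped firmly between the clevis and the gland ring on the cylinder's head. Press no harder than the snap and a firm nip need: never ram the stop. Leave the other two stops, the clevis pin and the dish where they are.

Things in the scene. Friction and masses are not known exactly. Their poses are not given: they have to be found in the camera images.
- stop: The widest stroke stop, 50 mm along its bore, about 0.2 kg: an aluminium C-ring, 56 mm outside, 33 mm bore, mouth down, tab up. Origin on the bore axis, half-way along; x along the bore, z up through the tab; either end may lead. It starts standing on its jaw tips, origin 16.6 mm above the bench. Once on the rod it grips it with a few newtons but can slide along it.
- stop_tab (a point): Centre of the widest stop's flat tab, the place to hold it, 44.5 mm above its origin; axes as the stop's. The tab is 12 mm thick (along y), 48 mm long (along x) and 33 mm high, from 28 to 61 mm above the origin.
- stop_mouth (a point): Middle of the widest stop's mouth, between the tips of its sprung jaws, 12.6 mm below its origin; 24 mm wide at rest. Pressed down on the rod, the tips meet it with the origin about 24 mm above the rod's axis; it takes 10 to 16 N at most, then the force falls and it snaps on. Fully home, the bore is solid on the rod, the origin within 1 mm of its axis.
- stop_mid: A stroke stop of the same shape, 36 mm along its bore; not to be moved. Origin and axes as for the widest.
- stop_slim: A stroke stop of the same shape, 25 mm along its bore; not to be moved. Origin and axes as for the widest.
- cylinder: Black tie-rod hydraulic cylinder strapped level to the bench: 90 mm square end blocks 45 mm long, 76 mm barrel, bright 32 mm rod. Origin on the bench below the centre of the head's flat rod-end face; x along the rod, pointing out; z up. Rod axis 46 mm above the bench; the head reaches 91 mm, its port plug 111 mm; four nuts at the head's corners stand out 8 mm, clear of the stop.
- head_face (a point): Centre of the head's flat rod-end face, on the rod's axis (46 mm up); axes as the cylinder's. Round the rod, a dark threaded gland ring, 58 mm across, stands out of this face by 0 to 15 mm, differently each time; how far is not reported and it does not move. The stop's end comes up against this ring.
- rod: The sliding 32 mm rod with the black clevis fixed on its end: a 56 mm square block 30 mm long, then two flat tongues to 75 mm. Origin on the axis at the block's face towards the head, axes as the cylinder's; its distance from the head's face is the bare rod, 120 to 150 mm at the start. The rod slides in with about 4 N of drag (a few more once the stop rests on the head), stays where left, and could go in to 30 mm.
- clevis_end (a point): Centre of the clevis's outer end, on the rod's axis, 75 mm beyond the clevis's origin. Here end two tongues, 50 mm wide and 14 mm thick, one above the other with a 28 mm slot between (ends 18 to 74 mm above the bench): push against both.
- pin: Loose steel clevis pin standing on its head, 36 mm head, 25 mm shank, 92 mm tall; not to be moved. Origin at the centre of its underside.
- dish: Shallow round steel parts dish, 110 mm across, 28 mm high; not to be moved. Origin at the centre of its underside.
Not all that is in view belongs to the job. What is shaped like the stop but pink is not meant.

How it is judged (in metres and radians):
On the way, in this order (a step that is already met when the one before it is completed fails the run):
1. the widest stop is snapped fully onto the bare rod (y of stop in the frame of head_face between -0.0025 and 0.0025 m and z of stop in the frame of head_face between -0.0025 and 0.0025 m and angle between the x axis of stop and the x axis of head_face, either way round below 0.07 rad and angle between stop's own z axis and vertical below 0.35 rad and x of stop in the frame of head_face above 0.02 m), for 0.2 s.
2. the rod is in with the stop nipped firmly between its clevis and the head's gland ring (at least 10 N between rod and stop) (contact force between stop and rod above 10 N and distance between rod and stop below 0.0275 m and x of stop in the frame of head_face below 0.042 m and linear speed of stop below 0.003 m/s), for 0.2 s.
At the end, for the whole second after the job is handed in: The widest stop is at rest on the rod, its bore within 2.5 mm of the rod's axis and in line with it to 4 degrees, tab up to within 20 degrees, up at the head (centre within 42 mm of the head's face, which allows for the gland ring), and the clevis is closed on it to within 2.5 mm (y of stop in the frame of head_face between -0.0025 and 0.0025 m and z of stop in the frame of head_face between -0.0025 and 0.0025 m and angle between the x axis of stop and the x axis of head_face, either way round below 0.07 rad and angle between stop's own z axis and vertical below 0.35 rad and x of stop in the frame of head_face between 0.023 and 0.042 m and distance between rod and stop below 0.0275 m and linear speed of stop below 0.01 m/s); the robot touches nothing.
It fails at once if the rod or its clevis and the stop are pressed together with more than 30 N (contact force between stop and rod above 30 N).
It fails at once if another stop is moved by more than 15 mm (distance of any of stop_mid, stop_slim from where it was at the start of the episode above 0.015 m).
It fails at once if the clevis pin or the dish is moved by more than 15 mm (distance of any of pin, dish from where it was at the start of the episode above 0.015 m).
It also fails if it takes over 72 s, if anything falls off the work surface, if the arm or the gripper's body presses on something with over 40 N, if the wrist force passes 120 N, or if a joint passes its speed limit or range.

## Robot

A 6-joint arm with a two-finger parallel gripper is mounted at the origin on the work surface. World frame = base frame: x ahead of the robot, y to its left, z up, the work surface at z = 0. Lengths are in m, angles in degrees, forces in N, time in s.
With the tool pointing down it reaches from about 0.35 to 0.875 m from the base axis. Payload 4.2 kg.
Tool frame: the origin (TCP) lies midway between the tips of the shut fingers; the grasp point (between the pads) lies 19 mm behind it (r.grasp_offset is the distance from the TCP to the grasp point, in m); z points along the fingers, y is the direction in which the jaws open and shut (so a half turn about z gives the same grasp; the last joint's range is limited). The gripper opens to 87 mm and grips with 3 to 60 N. Pads are 19 mm wide; open, the fingers measure 117 mm over their backs; the gripper's body (75 mm by 190 mm) begins 51 mm behind the grasp point.
Start: joints at [81.624, 22.042, 0.453, 0, -68.411, -14.817], TCP at [0.246, 0.574, 0.223] pointing down, gripper open.
Joint ranges: [-179.83, 179.83], [-69.29, 118.12], [-61.27, 80.66], [-181.25, 117.63], [-171.15, -9.14], [-177.46, 177.46]. Speed limits (degrees/s): [159.86, 159.86, 180, 180, 180, 180].

## Interface

Orientations are given as a 3x3 rotation matrix whose columns are the frame's x, y, z axes.
In Python, from station import r gives the robot as it stands.
- The arm moves only by the shell command python3 -m crank 'ROWS'. ROWS is JSON, a list of rows, each a list of 3 entries, a list of its own where there are three numbers: the closure, from -1 (fully open) to 1 (shut), so that 0 is half open, then the shift along the tool's x, y, z as a fraction of full scale, then the turn, a rotation vector about the tool's x, y, z as a fraction of full scale. In form: [[fingers, [dx, dy, dz], [wx, wy, wz]], ...]. A call has 1 to 8 rows; each row shifts and turns the commanded pose from where the row before left it, along the tool's axes as they then stand; what a row does not reach is not made up. Full scale, the value 1, is 100 mm for a shift and 45 degrees for a turn. A row lasts 1/10 s, in which the tool goes at most 50 mm and 8.59 degrees, less where a joint would pass 70% of its speed; a pose out of reach is approached as far as the arm can. A call with a number of a shift or a turn outside -1 to 1 is refused whole. A call with a gripper value outside its range is refused whole. The fingers move at their own pace and stop on an object; the grip force is fixed at half the most. Time passes only in rows, so rows that do not move let the fingers close. It gives the time, the measured TCP pose, the force and the opening at its end, in the units of the state.
- r.sense(): the state, without advancing time (a new reading comes with each control period).
- r.capture(name): name is "scene" or "top"; returns a dict with "img" (384x512x3 uint8, blue, green, red), "fx", "fy", "cx", "cy" (pixels), "R" (3x3) and "t" (3): a world point X has camera coordinates R X + t. Camera axes: x right, y down, z forward; pixel columns grow to the right and rows downward; lengths in m; the calibration is good to about 2 mm. A picture is of the moment at which its call begins. There is no depth.
- r.finish_job(): hands the job in, once; it reports no verdict.
The state is a dict: "time_s": time; "joints": joint angles; "joint_velocities": joint speeds; "effort": joint torques, N m; "tcp_pos": TCP position; "ee_rot": TCP orientation; "wrist_force": force on the tool from outside, world axes, zero at the start; "moment": the same for the moment, N m; "gripper_width": opening from 0.0 (shut) to 1.0 (fully open).
Only numpy, scipy, OpenCV 4.12 (cv2) and the standard library are available. Lean on these libraries where they do the work, as an engineer would, in place of code of your own. Each camera call takes 0.05 s, during which the arm holds its last target.

## Working session

There is one attempt and no reset: what is moved stays moved. The work goes in short steps, Python scripts to look and compute and a shell command to move; the robot and the scene stay as the last step left them, time stands still between calls to the robot, and variables do not carry over. Pictures are saved under pics/ and viewed, and the job is handed in when it is done.

```bash
ls; mkdir -p pics; python3 - <<'E'
from station import r
import cv2,json
s=r.sense();print(s)
for n in("scene","top"):
    c=r.capture(n);cv2.imwrite(f"pics/{n}0.png",c["img"]);print(n,c["fx"],c["fy"],c["cx"],c["cy"],c["R"],c["t"])
E
```

```text
pics
{'time_s': 0.0, 'joints': array([ 8.16225955e+01,  2.20916634e+01,  3.77323060e-01, -2.78555038e-02,
       -6.84099530e+01, -1.48149615e+01]), 'joint_velocities': array([-0.07188563,  0.00408308, -0.00435867,  0.04292801, -0.03779784,
       -0.07730652]), 'effort': array([-1.50693926e-03, -3.90664351e+01,  1.87399668e+01,  4.21975538e+00,
        1.09705448e-02, -1.92356288e-04]), 'tcp_pos': array([0.2459022 , 0.57392612, 0.22143625]), 'ee_rot': array([[ 9.19117205e-01, -3.93983478e-01, -7.63286849e-04],
       [-3.93984200e-01, -9.19114858e-01, -2.08027828e-03],
       [ 1.18046989e-04,  2.21274252e-03, -9.99997545e-01]]), 'wrist_force': array([ 0.35083002, -0.0092486 ,  0.01092686]), 'moment': array([-0.01290633, -0.02357095,  0.03036845]), 'gripper_width': 0.997958351961154}
scene 433.64334917054526 433.64334917054526 256.33565874216066 197.58739894265722 [[ 0.48444068  0.87479053 -0.00766566]
 [ 0.69386448 -0.38955475 -0.60563948]
 [-0.53279387  0.28807747 -0.79570224]] [-0.27410372 -0.29454126  1.3276522 ]
top 475.4211270168447 475.4211270168447 254.83751722344653 191.59271877706928 [[ 0.00479914 -0.99996942 -0.00617449]
 [-0.98879068 -0.00382387 -0.14925941]
 [ 0.14923124  0.00682159 -0.98877879]] [0.02443745 0.51602155 1.22036731]
```

View pics/scene0.png

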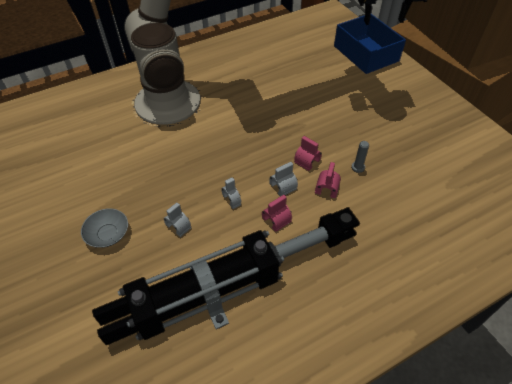

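View pics/top0.png

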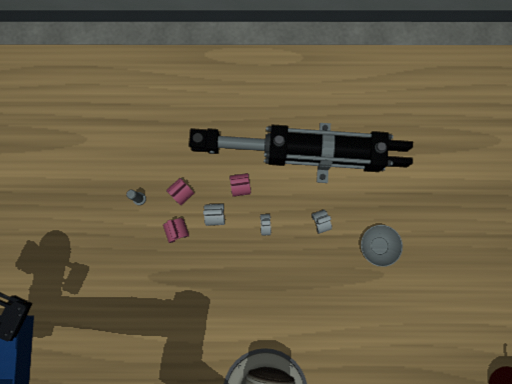

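The scene view shows three grey stops, at about (284,180), (231,193) and (178,220). In the top view they are at (214,214), (265,224) and (322,221). Three pink decoys are also in view. The stop at top (214,214) looks longest along its bore, so I'll enlarge and measure it.

```bash
cat > h.py <<'E'
import numpy as np,cv2
from station import r
def ray(c,u,v):
    R=np.array(c["R"]);t=np.array(c["t"]);d=R.T@np.array([(u-c["cx"])/c["fx"],(v-c["cy"])/c["fy"],1.]);return -R.T@t,d
def onz(c,u,v,z):
    o,d=ray(c,u,v);return o+d*(z-o[2])/d[2]
def proj(c,X):
    p=np.array(c["R"])@np.array(X)+np.array(c["t"]);return c["fx"]*p[0]/p[2]+c["cx"],c["fy"]*p[1]/p[2]+c["cy"]
def tri(c1,p1,c2,p2):
    o1,d1=ray(c1,*p1);o2,d2=ray(c2,*p2)
    k=np.linalg.lstsq(np.c_[d1,-d2],o2-o1,rcond=None)[0];a=o1+k[0]*d1;b=o2+k[1]*d2
    return (a+b)/2,np.linalg.norm(a-b)
E
python3 - <<'E'
from h import *
c=r.capture("top");s=r.capture("scene")
a=cv2.resize(c["img"][170:250,120:360],None,fx=3.3,fy=3.3,interpolation=cv2.INTER_CUBIC)
b=cv2.resize(s["img"][130:250,150:370],None,fx=3.6,fy=3.6,interpolation=cv2.INTER_CUBIC)[:,:792]
cv2.imwrite("pics/c1.png",a);cv2.imwrite("pics/c2.png",b)
cv2.imwrite("pics/c3.png",cv2.convertScaleAbs(cv2.resize(c["img"][110:180,180:310],None,fx=6,fy=6,interpolation=cv2.INTER_CUBIC),alpha=2))
cv2.imwrite("pics/c4.png",cv2.convertScaleAbs(cv2.resize(s["img"][195:295,230:370],None,fx=5.6,fy=5.6,interpolation=cv2.INTER_CUBIC),alpha=2))
hsv=cv2.cvtColor(c["img"],cv2.COLOR_BGR2HSV)
m=((hsv[...,1]<70)&(hsv[...,2]>75)).astype(np.uint8)
n,l,st,ce=cv2.connectedComponentsWithStats(m)
for i in range(1,n):
    if st[i,4]>60 and 195<ce[i][1]<250:
        cn=np.argwhere(l==i)[:,::-1].astype(np.float32);print(st[i],ce[i],cv2.minAreaRect(cn))
E
```

```text
[203 204  22  22 385] [213.06753247 214.82077922] ((213.222412109375, 214.28103637695312), (21.37481689453125, 20.376541137695312), 86.633544921875)
[313 210  19  24 283] [322.8409894 221.3639576] ((323.3500061035156, 221.0500030517578), (19.922346115112305, 16.4438419342041), 71.56504821777344)
[260 215  11  21 202] [265.1980198  224.76732673] ((265.0, 225.0), (20.0, 10.0), 90.0)
[ 361  225   42   42 1208] [380.77731788 243.48013245] ((381.5, 245.5), (41.0, 41.0), 90.0)
```

View pics/c1.png

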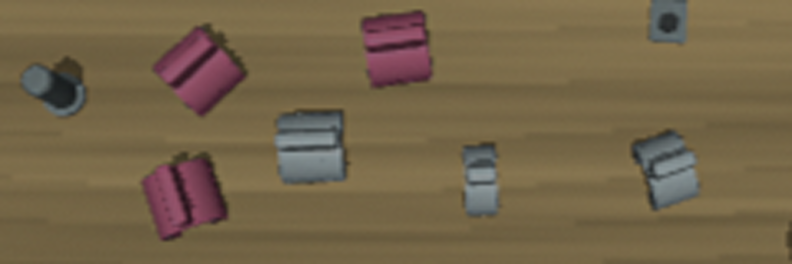

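View pics/c2.png

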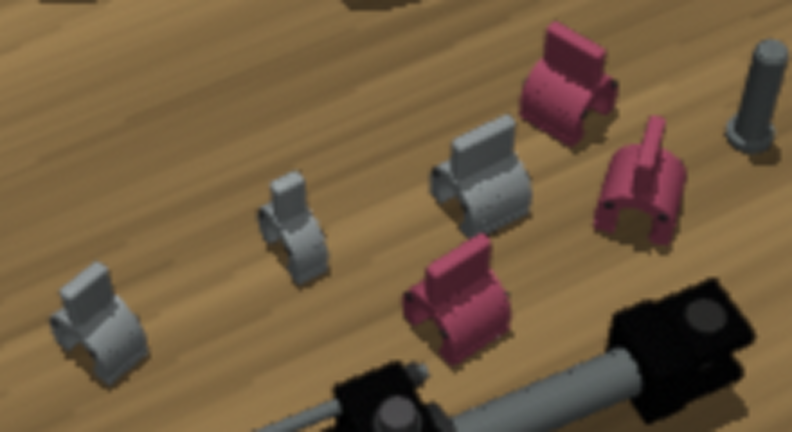

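View pics/c3.png

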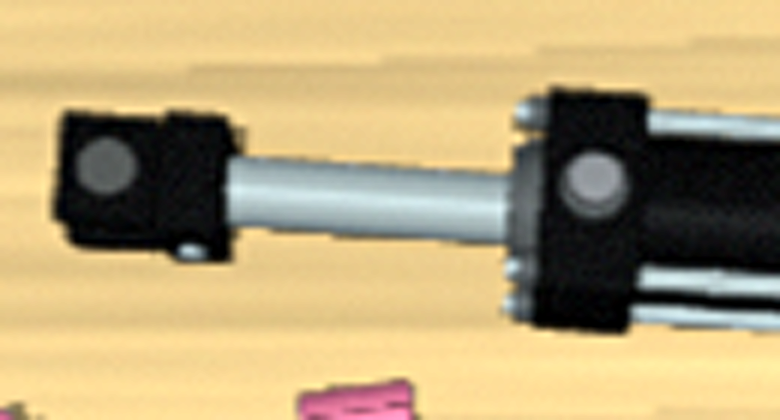

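View pics/c4.png

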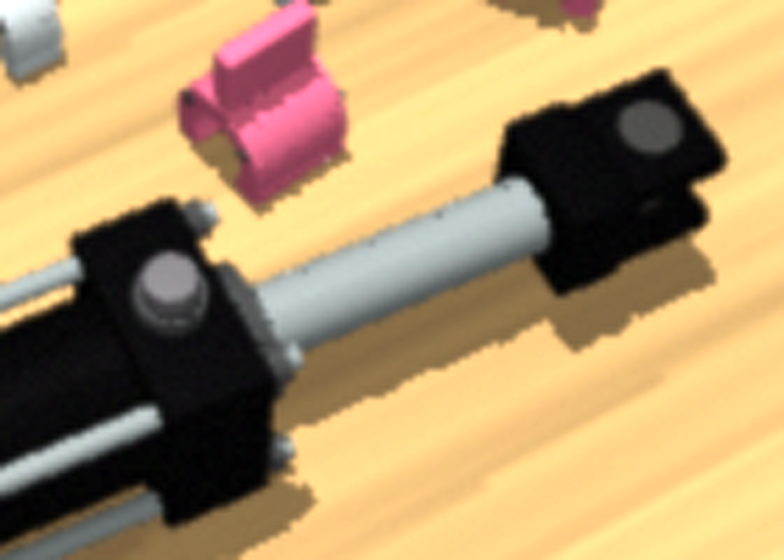

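The stop at top (214,214), scene (284,180), is the widest: it measures about 21 px along the bore, against 16 and 10 px for the other two greys. The pink ones are ruled out by colour. I'll zoom in on it to measure its tab.

```bash
python3 - <<'E'
from h import *
c=r.capture("top");s=r.capture("scene")
a=cv2.resize(c["img"][198:232,196:232],None,fx=14,fy=14,interpolation=cv2.INTER_CUBIC)
b=cv2.resize(s["img"][158:202,264:304],None,fx=12,fy=12,interpolation=cv2.INTER_CUBIC)
cv2.imwrite("pics/d1.png",cv2.convertScaleAbs(a,alpha=1.5));cv2.imwrite("pics/d2.png",cv2.convertScaleAbs(b,alpha=1.3))
# rod edges, both views
for n,cc,x0,x1,y0,y1,in_ in(("top",c,222,260,125,160,0),("scene",s,288,318,225,265,0)):
    h=cv2.cvtColor(cc["img"],cv2.COLOR_BGR2HSV);E=[]
    for x in range(x0,x1,2):
        col=h[y0:y1,x,1];k=np.where((col<60)&(h[y0:y1,x,2]>50))[0]
        if len(k): E.append((x,k.min()+y0-.5,k.max()+y0+.5))
    E=np.array(E);print(n,E[::3].tolist())
    p1=np.polyfit(E[:,0],E[:,1],1);p2=np.polyfit(E[:,0],E[:,2],1);pm=(p1+p2)/2;print(p1,p2)
    if n=="top":
        A=onz(cc,x0,np.polyval(pm,x0),.046);B=onz(cc,x1,np.polyval(pm,x1),.046);print(A,B,np.degrees(np.arctan2(*(A-B)[1::-1])))
    else:
        A=onz(cc,x0,np.polyval(pm,x0),.046);B=onz(cc,x1,np.polyval(pm,x1),.046);print(A,B)
E
```

```text
top [[222.0, 135.5, 147.5], [228.0, 136.5, 147.5], [234.0, 136.5, 148.5], [240.0, 136.5, 148.5], [246.0, 137.5, 149.5], [252.0, 137.5, 149.5], [258.0, 138.5, 149.5]]
[6.75438596e-02 1.20605263e+02] [6.49122807e-02 1.33131579e+02]
[0.64990319 0.11517869 0.046     ] [0.64331389 0.01343995 0.046     ] 86.2943091574859
scene [[288.0, 240.5, 253.5], [294.0, 237.5, 251.5], [300.0, 235.5, 248.5], [306.0, 232.5, 246.5], [312.0, 230.5, 243.5]]
[ -0.41964286 361.03214286] [ -0.4375 380.025 ]
[0.64347452 0.03744492 0.046     ] [0.64789901 0.11403894 0.046     ]
```

View pics/d1.png

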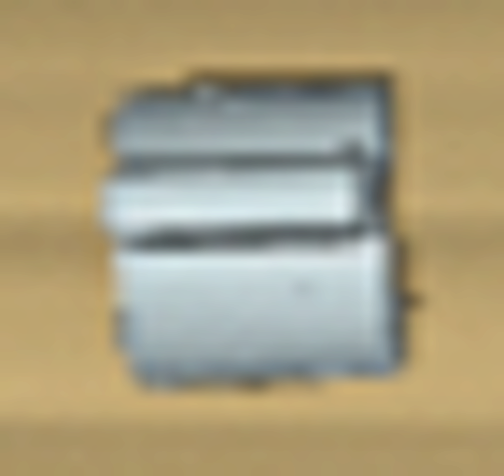

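View pics/d2.png

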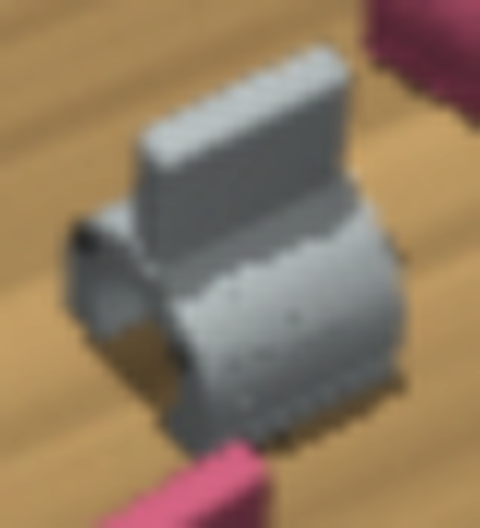

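```bash
python3 - <<'E'
from h import *
c=r.capture("top");s=r.capture("scene")
f=lambda p,k,u,v:((p[0]+.5)/k-.5+u,(p[1]+.5)/k-.5+v)
T=[f(p,14,196,198) for p in((105,178),(358,168),(360,225),(108,235))]
S=[f(p,12,264,158) for p in((140,135),(325,45),(350,72),(165,165))]
for t in T: print("top",onz(c,*t,.0776))
for t in S: print("sc",onz(s,*t,.0776))
a=[onz(c,*t,.0776) for t in T];b=[onz(s,*t,.0776) for t in S]
print(np.mean(a,0),np.mean(b,0)); print(tri(c,np.mean(T,0),s,np.mean(S,0)))
for q in(a,b):
    d=(q[0]+q[3]-q[1]-q[2])/2; print("len",np.linalg.norm(d),np.degrees(np.arctan2(d[1],d[0])))
# left/right silhouette of stop in top (bore dir perpendicular)
g=lambda x,y:f((x,y),6,180,110)
for n,p,z in(("clevis block/rod top edge",(230,160),.062),("clevis rod jn bot",(228,222),.046),("clevis outer top corners",(62,115),.074),("",(58,222),.074),("ring edge mid",(510,205),.046),("head top edge corner",(550,90),.091),("head top edge corner2",(532,325),.091)):
    print(n,onz(c,*g(*p),z))
f4=lambda x,y:f((x,y),5.6,230,195)
for n,p,z in(("sc outer top corners",(660,70),.074),("",(725,160),.074),("block inner top",(508,125),.074),("block inner bot/near",(565,290),.018),("head top",(168,200),.091),("",(272,375),.091)):
    print(n,onz(s,*f4(*p),z))
print("pin",onz(c,131,191,.092),onz(c,140,199,0.0));print("pink",onz(c,240,183,.07))
E
```

```text
top [0.46138004 0.15840786 0.0776    ]
top [0.46340286 0.11228571 0.0776    ]
top [0.45296746 0.11176068 0.0776    ]
top [0.45094789 0.15764129 0.0776    ]
sc [0.45536584 0.11439289 0.0776    ]
sc [0.4528956  0.15999297 0.0776    ]
sc [0.46172721 0.16054647 0.0776    ]
sc [0.46475585 0.11472255 0.0776    ]
[0.45717456 0.13502389 0.0776    ] [0.45868612 0.13741372 0.0776    ]
(array([0.45781785, 0.13628861, 0.07697983]), np.float64(0.0026511461069575106))
len 0.046045762692058206 92.51582978258638
len 0.04579460831361509 -86.557981510857
clevis block/rod top edge [0.66018148 0.12495589 0.062     ]
clevis rod jn bot [0.63609918 0.12678055 0.046     ]
clevis outer top corners [0.67698102 0.19787038 0.074     ]
 [0.62888851 0.19840223 0.074     ]
ring edge mid [0.64428053 0.00119001 0.046     ]
head top edge corner [ 0.68385802 -0.01538567  0.091     ]
head top edge corner2 [ 0.58024085 -0.00767168  0.091     ]
sc outer top corners [0.63315672 0.20096939 0.074     ]
 [0.68156856 0.19714862 0.074     ]
block inner top [0.62554739 0.13171518 0.074     ]
block inner bot/near [0.67573061 0.13311513 0.018     ]
head top [ 0.59974214 -0.00999004  0.091     ]
 [ 0.68455071 -0.01395287  0.091     ]
pin [0.50818821 0.3408641  0.092     ] [0.5001137  0.34021454 0.        ]
pink [0.53355865 0.06499324 0.07      ]
```

```bash
cat >> h.py <<'E'
def to(target,yaw=None):
    """fraction-of-full-scale shift along tool axes to target TCP; turn so that tool x is at yaw deg"""
    s=r.sense();R=s["ee_rot"];d=R.T@(np.array(target)-s["tcp_pos"])*10
    print("t",round(s["time_s"],2),"tcp",s["tcp_pos"].round(4),"F",s["wrist_force"].round(2),"w",round(s["gripper_width"],3),"shift",d.round(3))
    from scipy.spatial.transform import Rotation as Q
    if yaw is not None:
        y=np.radians(yaw);T=np.array([[np.cos(y),np.sin(y),0],[np.sin(y),-np.cos(y),0],[0,0,-1]])
        print("turn",(Q.from_matrix(R.T@T).as_rotvec(degrees=True)/45).round(4))
    print("toolx yaw",np.degrees(np.arctan2(R[1,0],R[0,0])).round(2), "tz",R[:,2].round(4))
E
python3 -c "
from h import *
to([.458,.1365,.18],-87)"
```

```text
t 0.4 tcp [0.2461 0.5744 0.2224] F [ 1.24  0.16 -0.12] w 0.999 shift [3.673 3.19  0.425]
turn [ 4.0000e-04 -3.0000e-04  1.4179e+00]
toolx yaw -23.19 tz [-1.e-04 -3.e-04 -1.e+00]
```

```bash
python3 -m crank '[[0,[0.36,0.31,0],[0,0,0]],[0,[0.36,0.31,0],[0,0,0]],[0,[0.36,0.31,0],[0,0,0]],[0,[0.36,0.31,0],[0,0,0]],[0,[0.36,0.31,0],[0,0,0]],[0,[0.36,0.31,0],[0,0,0]],[0,[0.36,0.31,0],[0,0,0]],[0,[0.36,0.31,0],[0,0,0]]]'; python3 -m crank '[[0,[0.36,0.31,0],[0,0,0]],[0,[0.36,0.31,0],[0,0,0]],[0,[0,0,0],[0,0,0.18]],[0,[0,0,0],[0,0,0.18]],[0,[0,0,0],[0,0,0.18]],[0,[0,0,0],[0,0,0.18]],[0,[0,0,0],[0,0,0.18]],[0,[0,0,0],[0,0,0.18]]]';python3 -m crank '[[0,[0,0,0],[0,0,0.18]],[0,[0,0,0],[0,0,0.16]],[0,[0,0,0],[0,0,0]]]';python3 -c "
from h import *
to([.458,.1365,.11],-87)
for n in('scene','top'):
  cv2.imwrite(f'pics/{n}1.png',r.capture(n)['img'])"
```

```text
time_s: 1.2
tcp_pos: [0.4136, 0.2313, 0.223]
ee_rot: [[0.919, -0.393, 0.001], [-0.393, -0.919, 0.001], [0.0, -0.001, -1.0]]
wrist_force: [1.4, -0.1, 0.5]
gripper_width: 0.509
time_s: 2.0
tcp_pos: [0.4549, 0.1477, 0.2227]
ee_rot: [[0.307, -0.952, 0.0], [-0.952, -0.307, 0.0], [-0.0, -0.0, -1.0]]
wrist_force: [0.4, 0.3, -1.0]
gripper_width: 0.501
time_s: 2.3
tcp_pos: [0.4549, 0.1477, 0.2227]
ee_rot: [[0.051, -0.999, 0.0], [-0.999, -0.051, 0.0], [-0.0, -0.0, -1.0]]
wrist_force: [0.0, -0.2, 0.5]
gripper_width: 0.5
t 2.3 tcp [0.4549 0.1477 0.2227] F [ 0.01 -0.25  0.48] w 0.5 shift [ 0.114 -0.025  1.127]
turn [-0.0003  0.0002 -0.0018]
toolx yaw -87.08 tz [ 2.e-04  2.e-04 -1.e+00]
```

View pics/scene1.png

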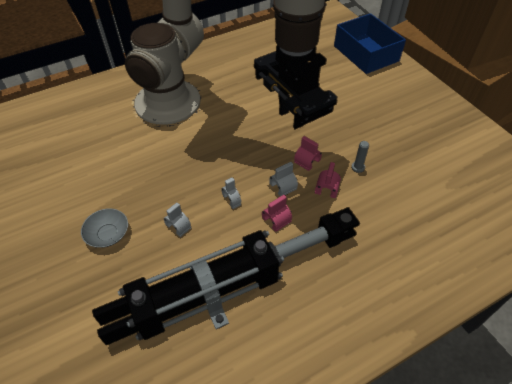

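```bash
python3 -m crank '[[0,[0.114,-0.025,0.4],[0,0,0]],[0,[0,0,0.45],[0,0,0]],[0,[0,0,0.28],[0,0,0]],[0,[0,0,0],[0,0,0]]]';python3 -c "
from h import *
to([.458,.1365,.049],-87)
for n,v in(('scene',(90,250,220,370)),('top',(150,270,140,290))):
  i=r.capture(n)['img'][v[0]:v[1],v[2]:v[3]];cv2.imwrite(f'pics/{n}2.png',cv2.convertScaleAbs(cv2.resize(i,None,fx=3.5,fy=3.5,interpolation=2),alpha=1.8))"
```

```text
time_s: 2.8
tcp_pos: [0.4554, 0.1348, 0.1061]
ee_rot: [[0.052, -0.999, -0.008], [-0.999, -0.052, -0.005], [0.004, 0.008, -1.0]]
wrist_force: [-0.6, 0.4, 1.6]
gripper_width: 0.498
t 2.8 tcp [0.4554 0.1348 0.1061] F [-0.55  0.37  1.57] w 0.498 shift [-0.018 -0.032  0.571]
turn [ 0.0103 -0.0056 -0.001 ]
toolx yaw -87.04 tz [-0.0079 -0.0048 -1.    ]
```

View pics/scene2.png

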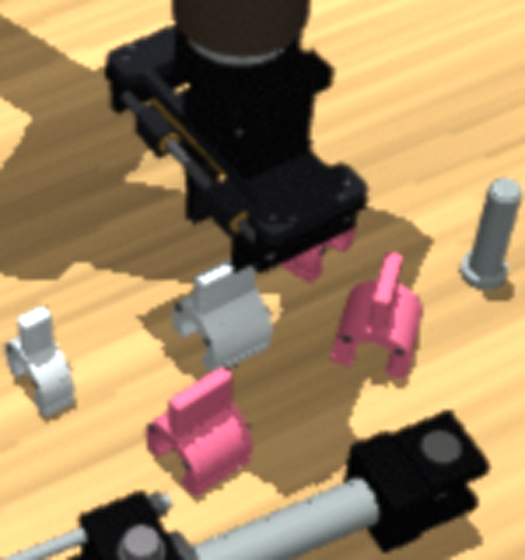

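View pics/top2.png

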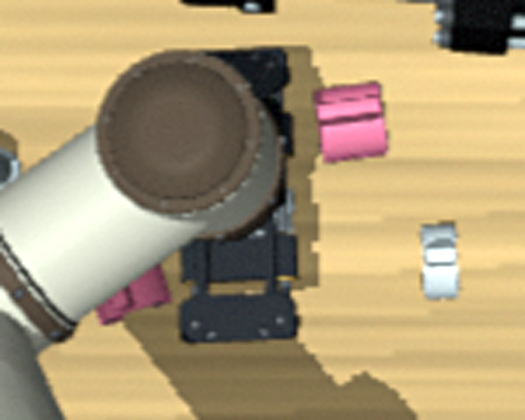

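```bash
python3 -m crank '[[0,[0,0,0.2],[0,0,0]],[0,[0,0,0.2],[0,0,0]],[0,[0,0,0.1],[0,0,0]],[0,[0,0,0.07],[0,0,0]],[0,[0,0,0],[0,0,0]],[0,[0,0,0],[0,0,0]]]';python3 -c "
from h import *
to([.458,.1365,.049],-87)"
```

```text
time_s: 3.5
tcp_pos: [0.4587, 0.1369, 0.0535]
ee_rot: [[0.051, -0.999, 0.002], [-0.999, -0.051, 0.001], [-0.001, -0.002, -1.0]]
wrist_force: [0.3, -0.2, -0.2]
gripper_width: 0.505
t 3.5 tcp [0.4587 0.1369 0.0535] F [ 0.3  -0.16 -0.16] w 0.505 shift [0.004 0.008 0.044]
turn [-0.0021  0.001  -0.0014]
toolx yaw -87.06 tz [ 1.6e-03  9.0e-04 -1.0e+00]
```

```bash
python3 -m crank '[[0,[0,0.003,0.04],[0,0,0]],[0.3,[0,0,0],[0,0,0]],[0.5,[0,0,0],[0,0,0]],[0.7,[0,0,0],[0,0,0]],[1,[0,0,0],[0,0,0]],[1,[0,0,0],[0,0,0]],[1,[0,0,0],[0,0,0]],[1,[0,0,0],[0,0,0]]]';python3 -c "
from h import *
to([.458,.1365,.049],-87)"
```

```text
time_s: 4.3
tcp_pos: [0.4576, 0.1365, 0.0486]
ee_rot: [[0.051, -0.999, -0.0], [-0.999, -0.051, -0.0], [0.0, 0.0, -1.0]]
wrist_force: [0.3, 0.3, 0.3]
gripper_width: 0.135
t 4.3 tcp [0.4576 0.1365 0.0486] F [0.34 0.28 0.31] w 0.135 shift [-0.    -0.004 -0.004]
turn [ 0.0001 -0.     -0.0021]
toolx yaw -87.1 tz [-1.e-04 -0.e+00 -1.e+00]
```

```bash
python3 -m crank '[[1,[0,0,-0.4],[0,0,0]],[1,[0,0,-0.4],[0,0,0]],[1,[0,0,-0.3],[0,0,0]],[1,[0,0,0],[0,0,0.144]],[1,[0,0,0],[0,0,0]]]';python3 -c "
from h import *
to([.6455,.066,.16],-93.6)"
```

```text
time_s: 4.8
tcp_pos: [0.4574, 0.1365, 0.159]
ee_rot: [[-0.063, -0.998, 0.001], [-0.998, 0.063, 0.001], [-0.001, -0.0, -1.0]]
wrist_force: [-0.8, -0.1, -2.5]
gripper_width: 0.134
t 4.8 tcp [0.4574 0.1365 0.159 ] F [-0.75 -0.11 -2.46] w 0.134 shift [ 0.585 -1.921 -0.01 ]
turn [-0.0006  0.0015 -0.    ]
toolx yaw -93.6 tz [ 6.0e-04  1.1e-03 -1.0e+00]
```

```bash
python3 -m crank '[[1,[0.117,-0.384,0],[0,0,0]],[1,[0.117,-0.384,0],[0,0,0]],[1,[0.117,-0.384,0],[0,0,0]],[1,[0.117,-0.384,0],[0,0,0]],[1,[0.117,-0.385,0],[0,0,0]],[1,[0,0,0],[0,0,0]],[1,[0,0,0.2],[0,0,0]],[1,[0,0,0.2],[0,0,0]]]';python3 -m crank '[[1,[0,0,0],[0,0,0]],[1,[0,0,0],[0,0,0]]]'; python3 -c "
from h import *
to([.6455,.066,.12],-93.6)
for n,v in(('scene',(185,295,230,370)),('top',(100,200,170,310))):
  i=r.capture(n)['img'];cv2.imwrite(f'pics/{n}3r.png',i);i=i[v[0]:v[1],v[2]:v[3]];cv2.imwrite(f'pics/{n}3.png',cv2.convertScaleAbs(cv2.resize(i,None,fx=5,fy=5,interpolation=2),alpha=2))"
```

```text
time_s: 5.6
tcp_pos: [0.6449, 0.0658, 0.1164]
ee_rot: [[-0.061, -0.998, -0.003], [-0.998, 0.061, -0.0], [0.0, 0.003, -1.0]]
wrist_force: [-0.4, 0.3, -3.1]
gripper_width: 0.133
time_s: 5.8
tcp_pos: [0.645, 0.066, 0.1176]
ee_rot: [[-0.061, -0.998, -0.002], [-0.998, 0.061, -0.001], [0.001, 0.002, -1.0]]
wrist_force: [-0.5, -0.0, -1.6]
gripper_width: 0.136
t 5.8 tcp [0.645  0.066  0.1176] F [-0.5  -0.03 -1.56] w 0.136 shift [-0.    -0.005 -0.024]
turn [ 0.0031 -0.0017  0.0025]
toolx yaw -93.49 tz [-0.0025 -0.0012 -1.    ]
```

View pics/scene3.png

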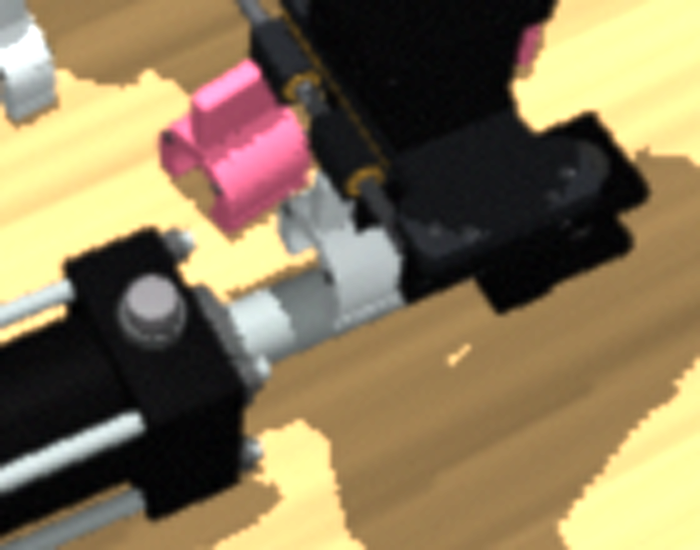

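View pics/top3.png

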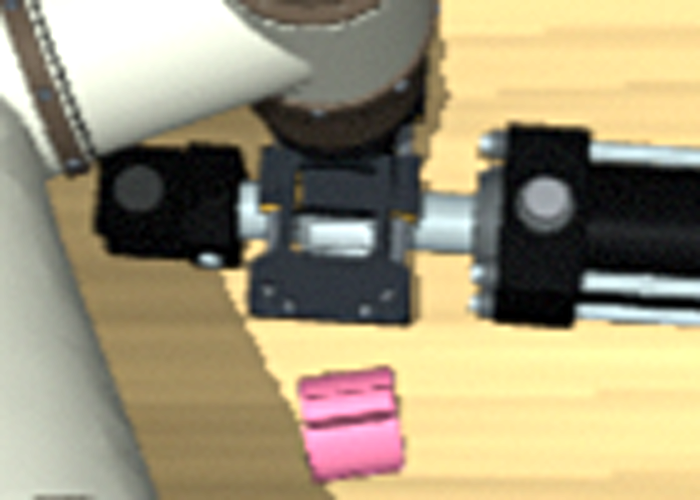

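```bash
python3 - <<'E'
from h import *
i=cv2.imread("pics/scene3r.png")[215:260,270:320]
cv2.imwrite("pics/e1.png",cv2.convertScaleAbs(cv2.resize(i,None,fx=12,fy=12,interpolation=2),alpha=2.2))
s=r.capture("scene")
# predicted pixel in e1 crop for stop features given tcp, rod points
def cr(X): u,v=proj(s,X);return round((u-270+.5)*12-.5),round((v-215+.5)*12-.5)
y=np.radians(86.45);b=np.array([np.cos(y),np.sin(y),0]);l=np.array([np.sin(y),-np.cos(y),0]);z=np.array([0,0,1.])
O=np.array([.645,.066,.0856])
for e in(-.025,.025):
    print("end",e,"left -y/outer left",cr(O+e*b-.028*l),"right",cr(O+e*b+.028*l),"low tipL",cr(O+e*b-.016*l-.0166*z),"tipR",cr(O+e*b+.016*l-.0166*z),"bore bottom axis",cr(O+e*b))
E
```

```text
end -0.025 left -y/outer left (177, 150) right (325, 390) low tipL (204, 249) tipR (287, 386) bore bottom axis (250, 268)
end 0.025 left -y/outer left (418, 51) right (572, 285) low tipL (443, 150) tipR (529, 283) bore bottom axis (494, 166)
```

View pics/e1.png

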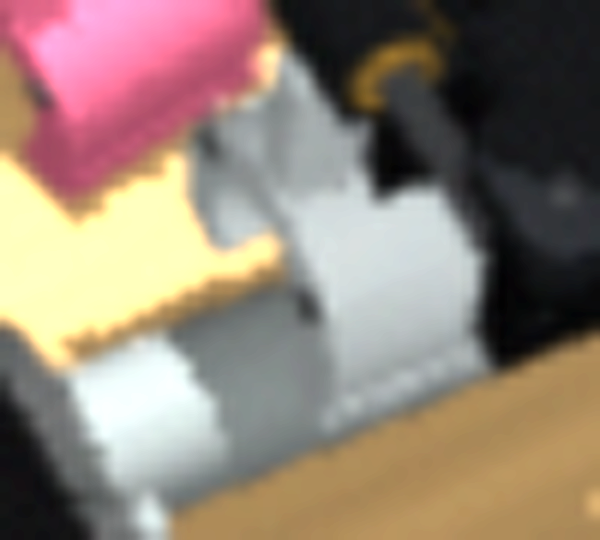

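```bash
python3 - <<'E'
from h import *
c=r.capture("top");s=r.capture("scene")
i=cv2.imread("pics/scene0.png");
for x in(292,300,308,314): print(x,[tuple(i[y,x]) for y in range(226,262)] if x==300 else "")
t=cv2.imread("pics/top0.png")
print([tuple(t[y,240]) for y in range(131,155)])
# predicted silhouettes of a 16mm radius cylinder for rod axis hypotheses
for x0 in(.6440,.6455,.6470):
    for cc,n,col in((c,"top",240),(s,"scene",300)):
        b=np.array([np.cos(np.radians(86.45)),np.sin(np.radians(86.45)),0]);v=[]
        l=np.cross([0,0,1],b)
        L=[]
        for k in np.linspace(0,2*np.pi,73):
            pts=[proj(cc,np.array([x0,.065,.046])+m*b+.016*(np.cos(k)*l+np.array([0,0,np.sin(k)]))) for m in(-.03,.03)]
            p=np.polyfit([q[0] for q in pts],[q[1] for q in pts],1);L.append(np.polyval(p,col))
        print(x0,n,min(L),max(L))
E
```

```text
292 
300 [(np.uint8(74), np.uint8(114), np.uint8(142)), (np.uint8(75), np.uint8(115), np.uint8(142)), (np.uint8(75), np.uint8(117), np.uint8(144)), (np.uint8(75), np.uint8(117), np.uint8(144)), (np.uint8(73), np.uint8(113), np.uint8(140)), (np.uint8(69), np.uint8(109), np.uint8(135)), (np.uint8(66), np.uint8(103), np.uint8(128)), (np.uint8(66), np.uint8(103), np.uint8(127)), (np.uint8(67), np.uint8(101), np.uint8(124)), (np.uint8(74), np.uint8(91), np.uint8(100)), (np.uint8(90), np.uint8(93), np.uint8(89)), (np.uint8(98), np.uint8(98), np.uint8(93)), (np.uint8(101), np.uint8(102), np.uint8(96)), (np.uint8(103), np.uint8(103), np.uint8(98)), (np.uint8(103), np.uint8(103), np.uint8(97)), (np.uint8(102), np.uint8(102), np.uint8(96)), (np.uint8(98), np.uint8(98), np.uint8(93)), (np.uint8(95), np.uint8(95), np.uint8(89)), (np.uint8(89), np.uint8(90), np.uint8(85)), (np.uint8(84), np.uint8(85), np.uint8(80)), (np.uint8(77), np.uint8(78), np.uint8(74)), (np.uint8(67), np.uint8(68), np.uint8(64)), (np.uint8(58), np.uint8(58), np.uint8(55)), (np.uint8(49), np.uint8(49), np.uint8(46)), (np.uin
[... 1213 characters left out ...]
(np.uint8(90), np.uint8(89), np.uint8(81)), (np.uint8(80), np.uint8(78), np.uint8(71)), (np.uint8(63), np.uint8(61), np.uint8(53)), (np.uint8(40), np.uint8(53), np.uint8(59)), (np.uint8(67), np.uint8(100), np.uint8(117)), (np.uint8(70), np.uint8(104), np.uint8(120)), (np.uint8(70), np.uint8(103), np.uint8(118)), (np.uint8(70), np.uint8(101), np.uint8(117)), (np.uint8(70), np.uint8(102), np.uint8(117))]
0.644 top 137.69988507422084 149.74615490176504
0.644 scene 233.67616035591078 249.38410691608132
0.6455 top 137.15377894641082 149.19945921016483
0.6455 scene 234.32244234158162 250.05231091381717
0.647 top 136.60786550611422 148.6529558737492
0.647 scene 234.97010343591222 250.72195195226178
```

```bash
python3 -m crank '[[1,[0,-0.01,0.08],[0,0,0]],[1,[0,0,0.02],[0,0,0]],[1,[0,0,0],[0,0,0]],[1,[0,0,0],[0,0,0]]]'; python3 -m crank '[[1,[0,0,0.02],[0,0,0]],[1,[0,0,0],[0,0,0]],[1,[0,0,0],[0,0,0]]]';python3 -m crank '[[1,[0,0,0.02],[0,0,0]],[1,[0,0,0],[0,0,0]],[1,[0,0,0],[0,0,0]]]'
```

```text
time_s: 6.45
tcp_pos: [0.6468, 0.066, 0.1084]
ee_rot: [[-0.062, -0.998, -0.0], [-0.998, 0.062, -0.0], [0.0, 0.0, -1.0]]
wrist_force: [-0.8, -0.2, -1.0]
gripper_width: 0.133
time_s: 6.75
tcp_pos: [0.6468, 0.066, 0.1065]
ee_rot: [[-0.062, -0.998, -0.0], [-0.998, 0.062, -0.0], [0.0, 0.0, -1.0]]
wrist_force: [0.8, 1.0, -2.5]
gripper_width: 0.135
time_s: 7.05
tcp_pos: [0.6467, 0.066, 0.1045]
ee_rot: [[-0.062, -0.998, -0.0], [-0.998, 0.062, -0.0], [0.0, 0.0, -1.0]]
wrist_force: [-0.6, -0.5, -2.4]
gripper_width: 0.139
```

```bash
python3 -m crank '[[1,[0,0.007,0.02],[0,0,0]],[1,[0,0,0],[0,0,0]]]'; python3 -m crank '[[1,[0,0,0.01],[0,0,0]],[1,[0,0,0],[0,0,0]]]'; python3 -m crank '[[1,[0,0,0.01],[0,0,0]],[1,[0,0,0],[0,0,0]]]';python3 -m crank '[[1,[0,0,0.01],[0,0,0]],[1,[0,0,0],[0,0,0]]]'
```

```text
time_s: 7.25
tcp_pos: [0.6462, 0.0661, 0.1026]
ee_rot: [[-0.062, -0.998, 0.0], [-0.998, 0.062, 0.0], [-0.0, -0.0, -1.0]]
wrist_force: [-0.2, -0.5, -2.3]
gripper_width: 0.141
time_s: 7.45
tcp_pos: [0.6464, 0.0661, 0.1023]
ee_rot: [[-0.062, -0.998, 0.001], [-0.998, 0.062, -0.0], [-0.0, -0.001, -1.0]]
wrist_force: [-0.7, -0.2, 2.6]
gripper_width: 0.134
time_s: 7.65
tcp_pos: [0.6465, 0.0661, 0.1022]
ee_rot: [[-0.062, -0.998, 0.001], [-0.998, 0.062, -0.0], [0.0, -0.001, -1.0]]
wrist_force: [-1.9, 0.6, 6.0]
gripper_width: 0.134
time_s: 7.85
tcp_pos: [0.6466, 0.0661, 0.1022]
ee_rot: [[-0.062, -0.998, 0.002], [-0.998, 0.062, -0.0], [0.0, -0.002, -1.0]]
wrist_force: [-2.8, -0.0, 9.8]
gripper_width: 0.132
```

```bash
python3 -m crank '[[1,[0,0.008,0],[0,0,0]],[1,[0,0,0],[0,0,0]]]'; python3 -m crank '[[1,[0,0,0.01],[0,0,0]],[1,[0,0,0],[0,0,0]]]'
```

```text
time_s: 8.05
tcp_pos: [0.6464, 0.0662, 0.1022]
ee_rot: [[-0.062, -0.998, 0.003], [-0.998, 0.062, -0.0], [-0.0, -0.003, -1.0]]
wrist_force: [-1.7, -0.3, 7.2]
gripper_width: 0.138
time_s: 8.25
tcp_pos: [0.6466, 0.0661, 0.1018]
ee_rot: [[-0.061, -0.998, 0.004], [-0.998, 0.061, -0.0], [-0.0, -0.004, -1.0]]
wrist_force: [-2.3, -0.5, 10.0]
gripper_width: 0.136
```

```bash
python3 -m crank '[[1,[0,0.005,0.005],[0,0,0]],[1,[0,0,0],[0,0,0]]]'; python3 -m crank '[[1,[0,0,0.01],[0,0,0]],[1,[0,0,0],[0,0,0]]]'
```

```text
time_s: 8.45
tcp_pos: [0.6465, 0.0662, 0.1018]
ee_rot: [[-0.061, -0.998, 0.005], [-0.998, 0.061, -0.0], [-0.0, -0.005, -1.0]]
wrist_force: [-1.7, -0.7, 11.6]
gripper_width: 0.133
time_s: 8.65
tcp_pos: [0.6469, 0.0662, 0.101]
ee_rot: [[-0.061, -0.998, 0.006], [-0.998, 0.061, -0.0], [-0.0, -0.006, -1.0]]
wrist_force: [-2.5, -0.4, 11.6]
gripper_width: 0.135
```

```bash
python3 -m crank '[[1,[0,0,0.01],[-0.008,0,0]],[1,[0,0,0],[0,0,0]]]'; python3 -m crank '[[1,[0,0,0.01],[0,0,0]],[1,[0,0,0],[0,0,0]]]'
```

```text
time_s: 8.85
tcp_pos: [0.6474, 0.0662, 0.1004]
ee_rot: [[-0.061, -0.998, 0.001], [-0.998, 0.061, 0.0], [-0.0, -0.001, -1.0]]
wrist_force: [-0.7, 0.7, 13.6]
gripper_width: 0.134
time_s: 9.05
tcp_pos: [0.6473, 0.0662, 0.0993]
ee_rot: [[-0.061, -0.998, 0.001], [-0.998, 0.061, 0.0], [-0.0, -0.001, -1.0]]
wrist_force: [-1.8, -0.2, 11.7]
gripper_width: 0.137
```

```bash
python3 -m crank '[[1,[0,0.003,0.01],[0,0,0]],[1,[0,0,0],[0,0,0]]]'; python3 -m crank '[[1,[0,0,0.01],[0,0,0]],[1,[0,0,0],[0,0,0]]]'; python3 -m crank '[[1,[0,0,0.01],[0,0,0]],[1,[0,0,0],[0,0,0]]]'
```

```text
time_s: 9.25
tcp_pos: [0.647, 0.0663, 0.0981]
ee_rot: [[-0.061, -0.998, 0.001], [-0.998, 0.061, 0.001], [-0.001, -0.001, -1.0]]
wrist_force: [-1.3, -0.3, 10.9]
gripper_width: 0.134
time_s: 9.45
tcp_pos: [0.6469, 0.0663, 0.0967]
ee_rot: [[-0.061, -0.998, 0.001], [-0.998, 0.061, 0.001], [-0.001, -0.0, -1.0]]
wrist_force: [-0.8, -0.3, 9.6]
gripper_width: 0.135
time_s: 9.65
tcp_pos: [0.6468, 0.0664, 0.0954]
ee_rot: [[-0.061, -0.998, 0.0], [-0.998, 0.061, 0.001], [-0.001, -0.0, -1.0]]
wrist_force: [0.2, -0.9, 8.8]
gripper_width: 0.135
```

```bash
python3 -m crank '[[1,[0,0,0.01],[0,0,0]],[1,[0,0,0.01],[0,0,0]],[1,[0,0,0],[0,0,0]]]'; python3 -m crank '[[1,[0,0,0.01],[0,0,0]],[1,[0,0,0.01],[0,0,0]],[1,[0,0,0],[0,0,0]]]'; python3 -m crank '[[1,[0,0,0.01],[0,0,0]],[1,[0,0,0.01],[0,0,0]],[1,[0,0,0],[0,0,0]]]'
```

```text
time_s: 9.95
tcp_pos: [0.6465, 0.0664, 0.0926]
ee_rot: [[-0.062, -0.998, -0.001], [-0.998, 0.062, 0.001], [-0.001, 0.001, -1.0]]
wrist_force: [-0.3, -0.1, 7.6]
gripper_width: 0.135
time_s: 10.25
tcp_pos: [0.6461, 0.0664, 0.0898]
ee_rot: [[-0.062, -0.998, -0.002], [-0.998, 0.062, 0.001], [-0.001, 0.002, -1.0]]
wrist_force: [0.7, -0.6, 4.2]
gripper_width: 0.134
time_s: 10.55
tcp_pos: [0.645, 0.0664, 0.0857]
ee_rot: [[-0.062, -0.998, -0.005], [-0.998, 0.062, 0.001], [-0.001, 0.005, -1.0]]
wrist_force: [1.7, 0.4, 0.7]
gripper_width: 0.134
```

```bash
python3 -m crank '[[1,[0,-0.01,0.01],[0.006,0,0]],[1,[0,0,0],[0,0,0]]]'; python3 -m crank '[[1,[0,0,0.01],[0,0,0]],[1,[0,0,0.01],[0,0,0]],[1,[0,0,0],[0,0,0]]]'
```

```text
time_s: 10.75
tcp_pos: [0.6451, 0.0662, 0.0841]
ee_rot: [[-0.063, -0.998, -0.002], [-0.998, 0.063, 0.0], [0.0, 0.002, -1.0]]
wrist_force: [3.0, -0.2, -1.3]
gripper_width: 0.133
time_s: 11.05
tcp_pos: [0.645, 0.0661, 0.0822]
ee_rot: [[-0.063, -0.998, -0.003], [-0.998, 0.063, -0.0], [0.0, 0.003, -1.0]]
wrist_force: [2.4, 0.4, -2.7]
gripper_width: 0.133
```

```bash
python3 -m crank '[[1,[0,-0.008,0.01],[0.003,0,0]],[1,[0,0,0.01],[0,0,0]],[1,[0,0,0],[0,0,0]]]'; python3 -m crank '[[1,[0,0,0.01],[0,0,0]],[1,[0,0,0],[0,0,0]],[1,[0,0,0],[0,0,0]]]'; python3 -m crank '[[1,[0,0,0.01],[0,0,0]],[1,[0,0,0],[0,0,0]],[1,[0,0,0],[0,0,0]]]'
```

```text
time_s: 11.35
tcp_pos: [0.6454, 0.0659, 0.0803]
ee_rot: [[-0.063, -0.998, -0.001], [-0.998, 0.063, -0.0], [0.0, 0.001, -1.0]]
wrist_force: [2.2, 0.2, -3.3]
gripper_width: 0.133
time_s: 11.65
tcp_pos: [0.6457, 0.0659, 0.0796]
ee_rot: [[-0.063, -0.998, -0.0], [-0.998, 0.063, -0.0], [0.0, 0.0, -1.0]]
wrist_force: [1.0, 0.1, -4.4]
gripper_width: 0.135
time_s: 11.95
tcp_pos: [0.6461, 0.066, 0.0789]
ee_rot: [[-0.062, -0.998, 0.001], [-0.998, 0.062, -0.0], [0.0, -0.001, -1.0]]
wrist_force: [1.4, -0.0, -3.5]
gripper_width: 0.137
```

```bash
python3 -m crank '[[1,[0,0,0.01],[0,0,0]],[1,[0,0,0],[0,0,0]],[1,[0,0,0],[0,0,0]]]'; python3 -m crank '[[1,[0,0,0.01],[0,0,0]],[1,[0,0,0],[0,0,0]],[1,[0,0,0],[0,0,0]]]'
```

```text
time_s: 12.25
tcp_pos: [0.646, 0.0661, 0.0781]
ee_rot: [[-0.062, -0.998, 0.0], [-0.998, 0.062, -0.0], [0.0, -0.0, -1.0]]
wrist_force: [0.4, -0.5, -1.4]
gripper_width: 0.139
time_s: 12.55
tcp_pos: [0.6463, 0.0662, 0.0775]
ee_rot: [[-0.062, -0.998, 0.001], [-0.998, 0.062, -0.0], [-0.0, -0.001, -1.0]]
wrist_force: [-0.8, 0.7, 0.5]
gripper_width: 0.133
```

```bash
python3 -m crank '[[1,[0,0,0.01],[0,0,0]],[1,[0,0,0],[0,0,0]],[1,[0,0,0],[0,0,0]]]'; python3 -m crank '[[1,[0,0,0.01],[0,0,0]],[1,[0,0,0],[0,0,0]],[1,[0,0,0],[0,0,0]]]'
```

```text
time_s: 12.85
tcp_pos: [0.6463, 0.0662, 0.0774]
ee_rot: [[-0.062, -0.998, 0.001], [-0.998, 0.062, -0.0], [0.0, -0.001, -1.0]]
wrist_force: [-2.6, 1.5, 4.5]
gripper_width: 0.137
time_s: 13.15
tcp_pos: [0.6463, 0.0662, 0.0774]
ee_rot: [[-0.062, -0.998, 0.002], [-0.998, 0.062, -0.0], [0.0, -0.002, -1.0]]
wrist_force: [-5.1, 0.9, 8.4]
gripper_width: 0.134
```

The stop has gone solid at TCP z 0.0774, 25 mm below first contact, so it is home. I'll ease the force off, release and lift.

```bash
python3 -m crank '[[1,[0,0,-0.02],[0,0,0]],[1,[0,0.005,0],[0,0,0]],[0.5,[0,0,0],[0,0,0]],[0.3,[0,0,0],[0,0,0]],[0,[0,0,0],[0,0,0]],[0,[0,0,0],[0,0,0]],[0,[0,0,0],[0,0,0]]]'; python3 -m crank '[[0,[0,0,-0.2],[0,0,0]],[0,[0,0,-0.5],[0,0,0]],[0,[0,0,-0.5],[0,0,0]],[0,[0.5,0,0],[0,0,0]],[0,[0.5,0,0],[0,0,0]],[0,[0.5,0,0],[0,0,0]],[0,[0,0,0],[0,0,0]],[0,[0,0,0],[0,0,0]]]'; python3 -c "
from h import *
to([.6455,.066,.12],-93.6)
for n,v in(('scene',(185,295,230,370)),('top',(100,200,170,310))):
  i=r.capture(n)['img'];cv2.imwrite(f'pics/{n}4r.png',i);i=i[v[0]:v[1],v[2]:v[3]];cv2.imwrite(f'pics/{n}4.png',cv2.convertScaleAbs(cv2.resize(i,None,fx=5,fy=5,interpolation=2),alpha=2))"
```

```text
time_s: 13.85
tcp_pos: [0.6457, 0.0661, 0.0769]
ee_rot: [[-0.062, -0.998, 0.001], [-0.998, 0.062, -0.0], [0.0, -0.001, -1.0]]
wrist_force: [-0.0, -0.0, 0.4]
gripper_width: 0.469
time_s: 14.65
tcp_pos: [0.636, -0.085, 0.1969]
ee_rot: [[-0.065, -0.998, 0.001], [-0.998, 0.065, 0.0], [-0.0, -0.001, -1.0]]
wrist_force: [0.0, -0.4, 0.3]
gripper_width: 0.5
t 14.65 tcp [ 0.636  -0.085   0.1969] F [ 0.01 -0.43  0.3 ] w 0.5 shift [-1.512  0.004  0.77 ]
turn [-0.0008  0.0002 -0.0027]
toolx yaw -93.72 tz [ 7.e-04  1.e-04 -1.e+00]
```

View pics/scene4.png

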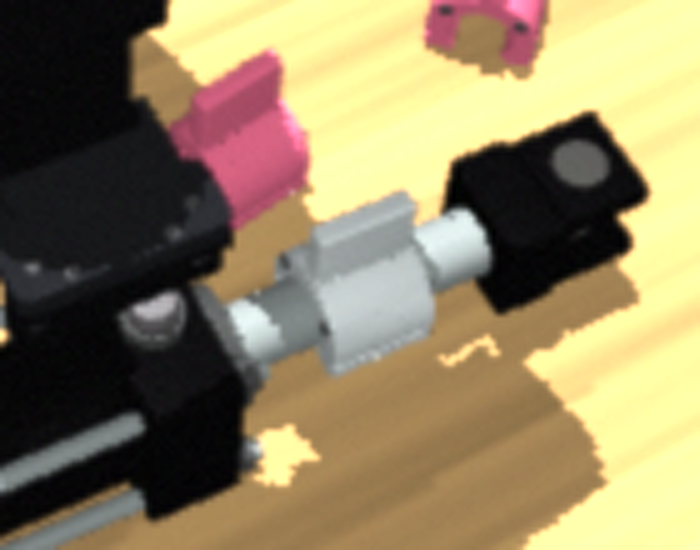

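View pics/top4.png

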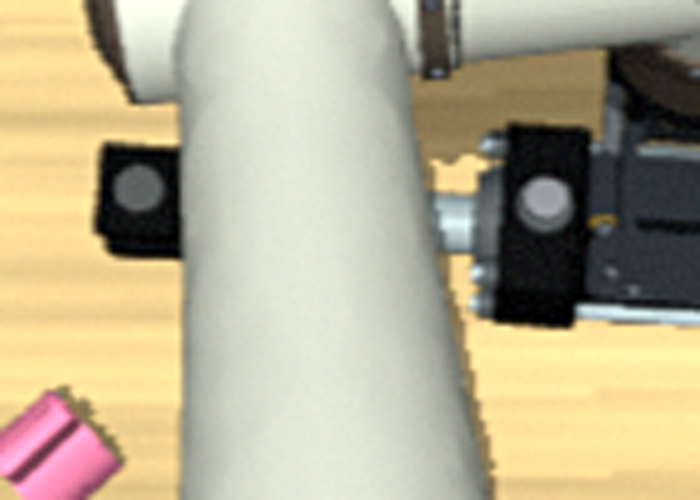

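```bash
python3 -m crank '[[1,[-0.45,0,0],[0,0,0]],[1,[-0.45,0,0],[0,0,0]],[1,[-0.45,0,0],[0,0,0]],[1,[-0.45,0,0],[0,0,0]],[1,[-0.45,0,0],[0,0,0]],[1,[-0.45,0,0],[0,0,0]],[1,[-0.47,0,0],[0,0,0]],[1,[0,0,0],[0,0,0]]]';python3 -m crank '[[1,[0,0,0],[0,0,0]],[1,[0,0,0.4],[0,0,0]],[1,[0,0,0.4],[0,0,0]],[1,[0,0,0],[0,0,0]],[1,[0,0,0],[0,0,0]]]'; python3 -c "
from h import *
to([.6563,.232,.022],-93.6)
for n,v in(('scene',(145,275,250,400)),('top',(90,190,140,300))):
  i=r.capture(n)['img'];cv2.imwrite(f'pics/{n}5r.png',i);i=i[v[0]:v[1],v[2]:v[3]];cv2.imwrite(f'pics/{n}5.png',cv2.convertScaleAbs(cv2.resize(i,None,fx=4.6,fy=4.6,interpolation=2),alpha=2))"
```

```text
time_s: 15.55
tcp_pos: [0.6552, 0.2403, 0.196]
ee_rot: [[-0.054, -0.999, 0.001], [-0.999, 0.054, 0.001], [-0.001, -0.001, -1.0]]
wrist_force: [0.2, 0.5, 0.2]
gripper_width: 0.007
time_s: 16.05
tcp_pos: [0.6564, 0.232, 0.1175]
ee_rot: [[-0.062, -0.998, 0.001], [-0.998, 0.062, -0.001], [0.001, -0.001, -1.0]]
wrist_force: [-0.2, 0.6, 0.9]
gripper_width: 0.007
t 16.05 tcp [0.6564 0.232  0.1175] F [-0.2   0.62  0.91] w 0.007 shift [-0.001  0.002  0.955]
turn [-0.0011 -0.0017  0.0006]
toolx yaw -93.57 tz [ 8.0e-04 -1.4e-03 -1.0e+00]
```

View pics/scene5.png

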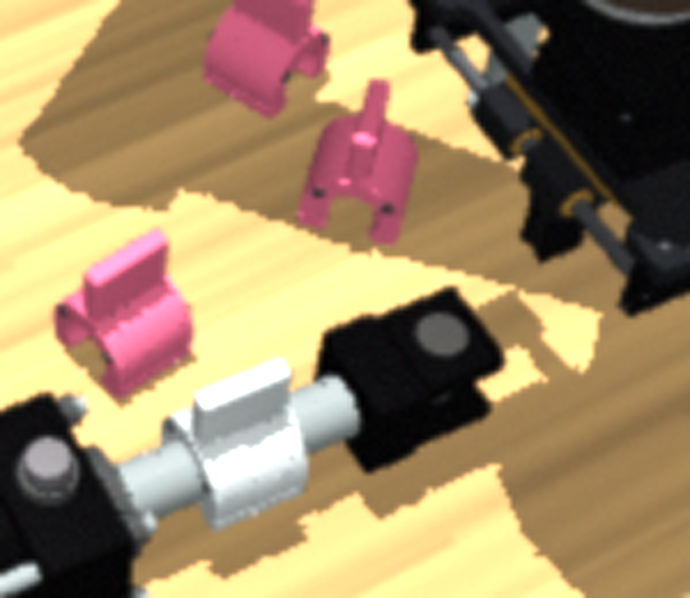

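View pics/top5.png

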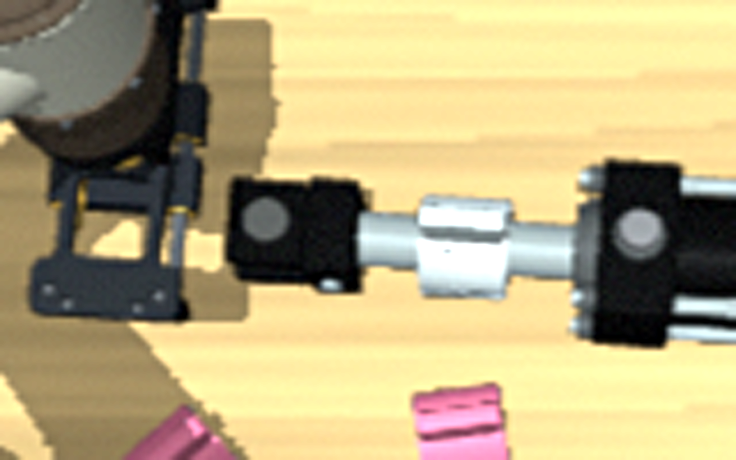

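```bash
python3 -m crank '[[1,[0,0,0.3],[0,0,0]],[1,[0,0,0.3],[0,0,0]],[1,[0,0,0.2],[0,0,0]],[1,[0,0,0.15],[0,0,0]],[1,[0,0,0],[0,0,0]],[1,[0,0,0],[0,0,0]]]';python3 -m crank '[[1,[0.1,0,0],[0,0,0]],[1,[0.05,0,0],[0,0,0]],[1,[0.02,0,0],[0,0,0]],[1,[0.02,0,0],[0,0,0]],[1,[0.02,0,0],[0,0,0]],[1,[0,0,0],[0,0,0]]]'
```

```text
time_s: 16.75
tcp_pos: [0.6574, 0.2332, 0.0238]
ee_rot: [[-0.062, -0.998, 0.003], [-0.998, 0.062, 0.001], [-0.001, -0.003, -1.0]]
wrist_force: [0.2, 0.1, 0.6]
gripper_width: 0.006
time_s: 17.35
tcp_pos: [0.6553, 0.2125, 0.0227]
ee_rot: [[-0.062, -0.998, 0.002], [-0.998, 0.062, 0.001], [-0.001, -0.002, -1.0]]
wrist_force: [0.1, 2.4, 1.3]
gripper_width: 0.007
```

Contact is at about y = 0.2125. Now I'll push steadily.

```bash
python3 -m crank '[[1,[0.03,0,0],[0,0,0]],[1,[0.03,0,0],[0,0,0]],[1,[0.03,0,0],[0,0,0]],[1,[0.03,0,0],[0,0,0]],[1,[0.03,0,0],[0,0,0]]]';python3 -m crank '[[1,[0.03,0,0],[0,0,0]],[1,[0.03,0,0],[0,0,0]],[1,[0.03,0,0],[0,0,0]],[1,[0.03,0,0],[0,0,0]],[1,[0.03,0,0],[0,0,0]]]'; python3 -c "
from h import *
to([.645,.1355,.022],-93.6)
for n,v in(('scene',(145,275,250,400)),):
  i=r.capture(n)['img'];i=i[v[0]:v[1],v[2]:v[3]];cv2.imwrite(f'pics/{n}6.png',cv2.convertScaleAbs(cv2.resize(i,None,fx=4.6,fy=4.6,interpolation=2),alpha=2))"
```

```text
time_s: 17.85
tcp_pos: [0.6543, 0.197, 0.0224]
ee_rot: [[-0.062, -0.998, 0.002], [-0.998, 0.062, 0.0], [-0.0, -0.002, -1.0]]
wrist_force: [-1.2, 3.4, 3.1]
gripper_width: 0.004
time_s: 18.35
tcp_pos: [0.6533, 0.1817, 0.0222]
ee_rot: [[-0.062, -0.998, 0.001], [-0.998, 0.062, 0.0], [-0.0, -0.001, -1.0]]
wrist_force: [0.2, 4.8, 3.3]
gripper_width: 0.005
t 18.35 tcp [0.6533 0.1817 0.0222] F [0.22 4.84 3.35] w 0.005 shift [0.466 0.054 0.002]
turn [-0.0018  0.0003  0.0007]
toolx yaw -93.57 tz [ 1.5e-03  1.0e-04 -1.0e+00]
```

View pics/scene6.png

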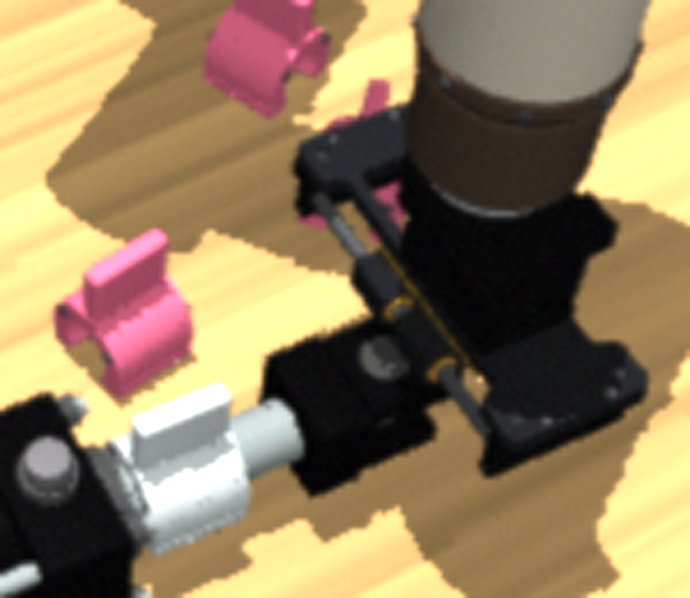

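```bash
python3 -m crank '[[1,[0.03,0,0],[0,0,0]],[1,[0.03,0,0],[0,0,0]],[1,[0.03,0,0],[0,0,0]],[1,[0.03,0,0],[0,0,0]]]';python3 -m crank '[[1,[0.03,0,0],[0,0,0]],[1,[0.03,0,0],[0,0,0]],[1,[0.02,0,0],[0,0,0]],[1,[0.02,0,0],[0,0,0]]]'; python3 -m crank '[[1,[0.02,0,0],[0,0,0]],[1,[0.02,0,0],[0,0,0]],[1,[0,0,0],[0,0,0]],[1,[0,0,0],[0,0,0]]]'; python3 -c "
from h import *
to([.645,.1355,.022],-93.6)
for n,v in(('scene',(145,275,250,400)),):
  i=r.capture(n)['img'];i=i[v[0]:v[1],v[2]:v[3]];cv2.imwrite(f'pics/{n}7.png',cv2.convertScaleAbs(cv2.resize(i,None,fx=4.6,fy=4.6,interpolation=2),alpha=2))"
```

```text
time_s: 18.8
tcp_pos: [0.6524, 0.1701, 0.022]
ee_rot: [[-0.062, -0.998, 0.001], [-0.998, 0.062, 0.001], [-0.001, -0.001, -1.0]]
wrist_force: [0.9, 6.1, 1.2]
gripper_width: 0.003
time_s: 19.2
tcp_pos: [0.6518, 0.1602, 0.022]
ee_rot: [[-0.062, -0.998, 0.001], [-0.998, 0.062, 0.001], [-0.001, -0.001, -1.0]]
wrist_force: [-0.0, 5.8, 3.0]
gripper_width: 0.006
time_s: 19.6
tcp_pos: [0.6514, 0.1558, 0.022]
ee_rot: [[-0.062, -0.998, 0.001], [-0.998, 0.062, -0.0], [0.0, -0.001, -1.0]]
wrist_force: [0.2, 3.3, 2.0]
gripper_width: 0.005
t 19.6 tcp [0.6514 0.1558 0.022 ] F [0.23 3.33 2.01] w 0.005 shift [ 0.207  0.052 -0.   ]
turn [-0.0011 -0.0002  0.0006]
toolx yaw -93.57 tz [ 8.e-04 -2.e-04 -1.e+00]
```

View pics/scene7.png

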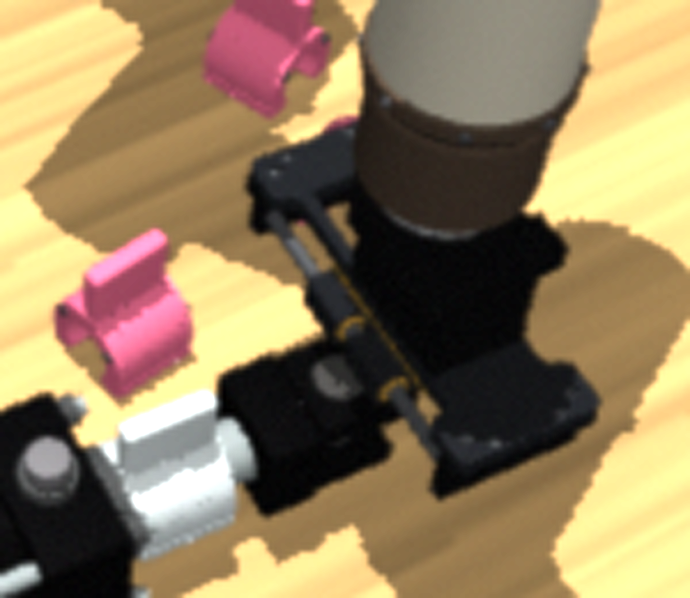

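```bash
python3 -m crank '[[1,[0.02,0,0],[0,0,0]],[1,[0.02,0,0],[0,0,0]],[1,[0.02,0,0],[0,0,0]]]';python3 -m crank '[[1,[0.02,0,0],[0,0,0]],[1,[0.02,0,0],[0,0,0]]]';  python3 -m crank '[[1,[0.015,0,0],[0,0,0]],[1,[0.01,0,0],[0,0,0]],[1,[0,0,0],[0,0,0]]]'
```

```text
time_s: 19.95
tcp_pos: [0.6511, 0.1504, 0.022]
ee_rot: [[-0.062, -0.998, 0.001], [-0.998, 0.062, 0.0], [-0.001, -0.001, -1.0]]
wrist_force: [0.2, 5.8, 2.6]
gripper_width: 0.01
time_s: 20.15
tcp_pos: [0.6508, 0.1464, 0.022]
ee_rot: [[-0.062, -0.998, 0.001], [-0.998, 0.062, 0.0], [-0.001, -0.001, -1.0]]
wrist_force: [1.0, 5.9, 1.5]
gripper_width: 0.003
time_s: 20.45
tcp_pos: [0.6506, 0.1436, 0.022]
ee_rot: [[-0.062, -0.998, 0.001], [-0.998, 0.062, 0.0], [-0.0, -0.001, -1.0]]
wrist_force: [0.6, 4.3, 2.2]
gripper_width: 0.008
```

```bash
for i in 1; do :; done; python3 -m crank '[[1,[0.01,0,0],[0,0,0]],[1,[0.01,0,0],[0,0,0]]]';python3 -m crank '[[1,[0.01,0,0],[0,0,0]],[1,[0.01,0,0],[0,0,0]]]';  python3 -m crank '[[1,[0.01,0,0],[0,0,0]],[1,[0,0,0],[0,0,0]]]'; python3 -c "
from h import *
to([.645,.1355,.022],-93.6)
for n,v in(('scene',(145,275,250,400)),):
  i=r.capture(n)['img'];i=i[v[0]:v[1],v[2]:v[3]];cv2.imwrite(f'pics/{n}8.png',cv2.convertScaleAbs(cv2.resize(i,None,fx=4.6,fy=4.6,interpolation=2),alpha=2.5))"
```

```text
time_s: 20.65
tcp_pos: [0.6505, 0.1419, 0.022]
ee_rot: [[-0.062, -0.998, 0.001], [-0.998, 0.062, 0.0], [-0.0, -0.001, -1.0]]
wrist_force: [0.1, 6.0, 2.7]
gripper_width: 0.002
time_s: 20.85
tcp_pos: [0.6504, 0.1398, 0.022]
ee_rot: [[-0.062, -0.998, 0.001], [-0.998, 0.062, 0.0], [-0.0, -0.001, -1.0]]
wrist_force: [1.1, 4.9, 3.2]
gripper_width: 0.005
time_s: 21.05
tcp_pos: [0.6503, 0.1386, 0.022]
ee_rot: [[-0.062, -0.998, 0.001], [-0.998, 0.062, 0.0], [-0.0, -0.001, -1.0]]
wrist_force: [1.5, 5.1, 2.7]
gripper_width: 0.007
t 21.05 tcp [0.6503 0.1386 0.022 ] F [1.48 5.14 2.66] w 0.007 shift [0.035 0.051 0.   ]
turn [-0.0012  0.0003  0.0006]
toolx yaw -93.57 tz [ 9.e-04  2.e-04 -1.e+00]
```

View pics/scene8.png

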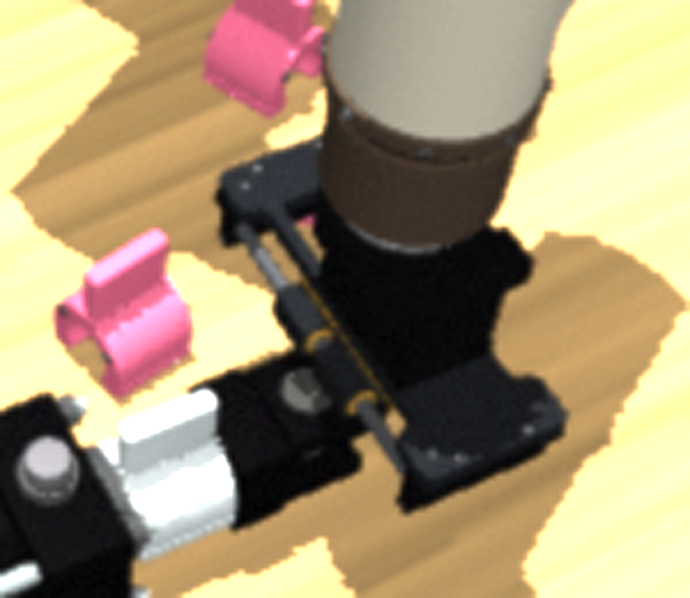

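Nearly closed. The rest goes in fine steps, reading the force after each.

```bash
python3 -m crank '[[1,[0.01,0,0],[0,0,0]],[1,[0,0,0],[0,0,0]]]'|grep -E "pos|force";python3 -m crank '[[1,[0.01,0,0],[0,0,0]],[1,[0,0,0],[0,0,0]]]'|grep -E "pos|force";  python3 -m crank '[[1,[0.01,0,0],[0,0,0]],[1,[0,0,0],[0,0,0]]]'|grep -E "pos|force"
```

```text
tcp_pos: [0.6503, 0.1384, 0.022]
wrist_force: [-0.2, 7.2, 2.0]
tcp_pos: [0.6504, 0.1384, 0.022]
wrist_force: [0.2, 9.4, 2.6]
tcp_pos: [0.6504, 0.1385, 0.0221]
wrist_force: [-0.5, 13.1, 2.6]
```

```bash
python3 -m crank '[[1,[0.01,0,0],[0,0,0]],[1,[0,0,0],[0,0,0]]]'|grep -E "pos|force";python3 -m crank '[[1,[0.01,0,0],[0,0,0]],[1,[0,0,0],[0,0,0]],[1,[0,0,0],[0,0,0]],[1,[0,0,0],[0,0,0]]]'|grep -E "pos|force"
```

```text
tcp_pos: [0.6504, 0.1385, 0.0221]
wrist_force: [-0.8, 15.8, 0.5]
tcp_pos: [0.6505, 0.1385, 0.0221]
wrist_force: [-1.8, 17.9, 1.4]
```

```bash
python3 -m crank '[[1,[0.008,0,0],[0,0,0]],[1,[0,0,0],[0,0,0]],[1,[0,0,0],[0,0,0]],[1,[0,0,0],[0,0,0]],[1,[0,0,0],[0,0,0]]]'|grep -E "pos|force"; python3 -m crank '[[1,[0,0,0],[0,0,0]],[1,[0,0,0],[0,0,0]]]'|grep -E "pos|force"
```

```text
tcp_pos: [0.6505, 0.1385, 0.0221]
wrist_force: [-2.7, 21.0, 2.3]
tcp_pos: [0.6505, 0.1385, 0.0221]
wrist_force: [-2.3, 21.6, 1.8]
```

Nipped at about 21 N on the wrist, or roughly 17 N on the stop, and held for 0.7 s with no motion. I'll back off and check.

```bash
python3 -m crank '[[1,[-0.03,0,0],[0,0,0]],[1,[-0.1,0,0],[0,0,0]],[1,[-0.2,0,0],[0,0,0]],[1,[0,0,-0.4],[0,0,0]],[1,[0,0,-0.5],[0,0,0]],[1,[0,0,-0.5],[0,0,0]],[1,[-0.4,0,0],[0,0,0]],[1,[-0.4,0,0],[0,0,0]]]';python3 -m crank '[[1,[-0.4,0,0],[0,0,0]],[1,[0,0,0],[0,0,0]],[1,[0,0,0],[0,0,0]]]'; python3 -c "
from h import *
to([.645,.1355,.022],-93.6)
for n,v in(('scene',(145,275,250,400)),('top',(100,180,210,320))):
  i=r.capture(n)['img'];cv2.imwrite(f'pics/{n}9r.png',i);i=i[v[0]:v[1],v[2]:v[3]];cv2.imwrite(f'pics/{n}9.png',cv2.convertScaleAbs(cv2.resize(i,None,fx=4.6,fy=4.6,interpolation=2),alpha=2.2))"
```

```text
time_s: 23.8
tcp_pos: [0.6573, 0.2456, 0.1644]
ee_rot: [[-0.065, -0.998, 0.003], [-0.998, 0.065, 0.001], [-0.001, -0.003, -1.0]]
wrist_force: [1.3, 0.7, -0.8]
gripper_width: 0.008
time_s: 24.1
tcp_pos: [0.6584, 0.2859, 0.1605]
ee_rot: [[-0.061, -0.998, -0.002], [-0.998, 0.061, -0.002], [0.002, 0.002, -1.0]]
wrist_force: [-0.1, -0.2, -0.4]
gripper_width: 0.008
t 24.1 tcp [0.6584 0.2859 0.1605] F [-0.08 -0.2  -0.39] w 0.008 shift [1.506 0.039 1.389]
turn [ 0.0025 -0.0031  0.0022]
toolx yaw -93.5 tz [-0.0021 -0.0023 -1.    ]
```

View pics/scene9.png

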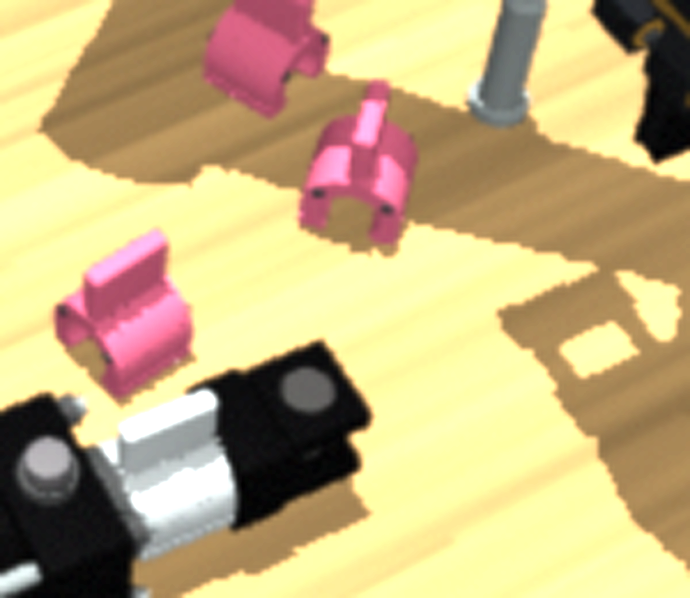

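View pics/top9.png

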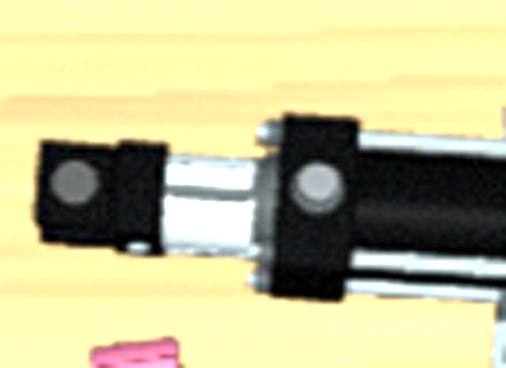

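View pics/scene9r.png

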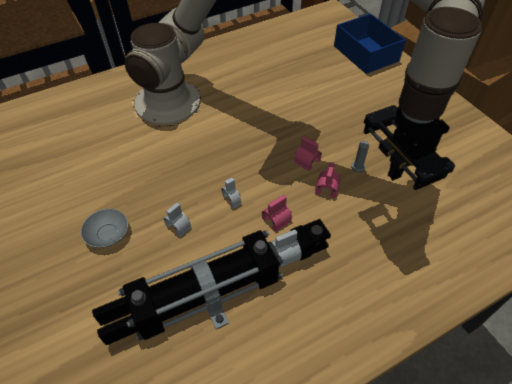

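The stop, at scene (288,243), sits closed between the gland ring and the clevis with no visible gap. It is tab up and in line with the rod. The other stops (178,220) and (231,193), the pin (361,155) and the dish (105,230) are where they started, and the arm is clear.

```bash
python3 -c "
from station import r
print(r.finish_job())"
```

```text
the job is handed in; nothing more can be done
None
```

I snapped the widest stop fully onto the bare rod and pushed the rod in until the stop was nipped against the gland ring. I handed the job in at about 24 s; it gives no verdict.

- **Snap:** the upward force on the wrist peaked at 13.6 N, or about 15–16 N on the rod with the stop's weight added. The stop then went solid 25 mm below first contact, within about 1 mm of the expected 24 mm. The bottoming reading was 8.4 N before I eased off.
- **Nip:** I pushed against both clevis tongues. The wrist read 21–22 N and held for 0.7 s with no motion. Taking off about 4 N of rod drag leaves roughly 17 N on the stop. That figure is inferred from the wrist force, not measured directly.
- **Last pictures:** there is no visible gap between clevis, stop and gland ring. The stop is tab up and in line with the rod. The other two stops, the pin and the dish look unmoved by eye, and the arm is clear of everything.
- **Disagreement:** the two cameras differed by up to 3 mm on the rod's sideways position at first. I re-read the rod's edges and centred the stop during the press using the sideways wrist force.

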